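Scan two sides of a reagent pack at the code reader

ROBOT

A 6-joint arm with a two-finger parallel gripper is mounted at the origin on the work surface. World frame = base frame: x ahead of the robot, y to its left, z up, the work surface at z = 0. Lengths are in mm, angles in rad, forces in N, time in s.
With the tool pointing down it reaches from about 275 to 1000 mm from the base axis. Payload 8.4 kg.
Tool frame: the origin (TCP) lies between the finger pads; the fingertips stand 22 mm ahead of it and the grasp point (between the pads) lies 3 mm ahead of it; z points along the fingers, y is the line along which they close (so a half turn about z gives the same grasp; the last joint's range is limited). The gripper opens to 85 mm and grips with 20 to 120 N. Pads are 22 mm wide; open, the fingers measure 114 mm over their backs; the gripper's body (76 mm by 85 mm) begins 54 mm behind the grasp point. The pads swing forward as they close: fully open they stand 13 mm farther back than shut.
Start: joints at [1.142, 0.353, 1.633, -0, 1.155, -0.002], TCP at [258.724, 568.938, 253.281] pointing down, gripper open.
Joint ranges: [-2.63, 2.63], [-0.92, 2.1], [0.06, 2.66], [-1.3, 4.44], [0, 2.69], [-3.02, 3.02]. Speed limits (rad/s): [2.22, 2.22, 2.79, 3.14, 3.14, 3.14].

INTERFACE

Orientations are given as [roll, pitch, yaw] about the fixed x, y, z axes, in that order (R = Rz(yaw) Ry(pitch) Rx(roll)).
In Python, from rig import r, grab_frame gives the robot as it stands.
- The arm moves only by the shell command python3 -m inch 'ROWS' [FORCE]. ROWS is JSON, a list of rows, each a list of 7 numbers: the turn, a rotation vector about the tool's x, y, z as a fraction of full scale, then the shift along the tool's x, y, z as a fraction of full scale, then the closure, from 0 (fully open) to 1 (shut). In form: [[rx, ry, rz, dx, dy, dz, fingers], ...]. A call has 1 to 8 rows; each row shifts and turns the commanded pose from where the row before left it, along the tool's axes as they then stand; what a row does not reach is not made up. Full scale, the value 1, is 2.5 cm for a shift and pi rad for a turn. A row lasts 1/12 s, in which the tool goes at most 41.7 mm and 7.16 degrees, less where a joint would pass 70% of its speed; a pose out of reach is approached as far as the arm can. A call with a number of a shift or a turn outside -1 to 1 is refused whole. A call with a gripper value outside its range is refused whole. The fingers move at their own pace and stop on an object; FORCE is the grip in N (left out, the last holds). Time passes only in rows, so rows that do not move let the fingers close. It gives the time, the measured TCP pose, the force, the opening and the grip force at its end, in the units of the state.
- r.sense(): the state, without advancing time (a new reading comes with each control period).
- grab_frame(name): name is "scene" or "top" or "wrist"; returns a dict with "pixels" (384x512x3 uint8, red, green, blue), "z_map" (384x512 float32, mm along the optical axis (not along the pixel's ray), 0 where there is no reading), "vertical_fov" (degrees; the focal length in pixels is half the picture's height over the tangent of half this angle, whatever the lens; pixels are square), "cx", "cy" (the principal point, pixels), "dist" ([k1, k2, p1, p2, k3] as OpenCV has them; the pictures are not rectified), "cam_to_world" (4x4, takes a point from camera to world coordinates). Camera axes: x right, y down, z forward; pixel columns grow to the right and rows downward; lengths in mm; the calibration is good to about 2 mm. A picture is of the moment at which its call begins.
- r.sign_off(): hands the job in; it is judged then, once.
The state is a dict: "clock": time; "qpos": joint angles; "qvel": joint speeds; "joint_efforts": joint torques, N m; "eef_pos": TCP position; "tcp_rot": TCP orientation; "contact_force": force on the tool from outside, world axes, zero at the start; "wrist_torque": the same for the moment, N m; "opening": opening from 0.0 (shut) to 1.0 (fully open); "grasp_force": force on a finger pad.
Only numpy, scipy, OpenCV 4.12 (cv2) and the standard library are available. Lean on these libraries where they do the work, as an engineer would, in place of code of your own. Each camera call takes 0.05 s, during which the arm holds its last target. There are 200 camera calls.

TASK

Take the reagent pack with the grip tab on top and stand it on the counter with either long side flat against the reader's steel stop plate, centred on the dark window, and keep it still there for a second for the first scan. Then turn it a quarter turn so that the narrow end with the small cap is flat against the plate, centred on the window, and leave it standing there, let go. Do not tip the pack, and leave the other containers where they stand.

Things in the scene. Friction and masses are not known exactly. Their poses are not given: they have to be found in the camera images.
- pack_grip (a point): Reagent pack, loose, 0.3 kg, grey: body 92 (x) x 46 (y) x 60 mm high; on its top, central, a grip tab 36 (x) x 22 (y) x 36 mm high (96 overall), gripped from above across its 22 mm. Small white cap (20 mm wide, 12 high) on top, 34 mm from the middle, near the +x narrow end. Paper label on both long sides and the capped end. Point: middle of the tab, 78 mm above the underside; x to the capped end, z up.
- window (a point): Window of the code reader, fixed on the counter: upright steel stop plate 130 mm wide, 38 high, with a dark 44 x 18 mm window mid-front; behind it a white lower housing as wide, 28 high, 91 deep with the plate. Point: middle of the window on the plate's front face, 19 mm above the counter; x level into the plate, y along it, z up. The pack stands on the bare counter before it.
- twin_pack: Bystander: a wider grey container with two equal white caps and no grip tab, 92 x 66 mm, 72 mm high with its caps. Origin at the centre of its underside. Loose; to be left alone.
- bottle: Bystander: a round white jar with a lid, 60 mm across, 105 mm high. Origin at the centre of its underside. Loose; to be left alone.
Not all that is in view belongs to the job. Leave any green or red look-alike of the part that bears window alone.

How it is judged:
By the outcome, as a careful person would: the job done as asked, in the order asked, and still so for the second after the job is handed in, with the robot touching nothing.
It also fails if it takes over 48 s, if anything falls off the work surface, if the arm or the gripper's body presses on something with over 40 N, if the wrist force passes 120 N, or if a joint passes its speed limit or range.

## Working session

There is one attempt and no reset: what is moved stays moved. The work goes in short steps, Python scripts to look and compute and a shell command to move; the robot and the scene stay as the last step left them, time stands still between calls to the robot, and variables do not carry over. Pictures are saved under pics/ and viewed, at most 10 in all, crops included, and the job is handed in when it is done.

```bash
mkdir -p pics; ls
cat > h.py <<'E'
import numpy as np,cv2
from rig import r,grab_frame
def K(f):
    h=f["pixels"].shape[0];fl=h/2/np.tan(np.radians(f["vertical_fov"])/2)
    return np.array([[fl,0,f["cx"]],[0,fl,f["cy"]],[0,0,1.]])
def save(f,n): cv2.imwrite("pics/"+n,cv2.cvtColor(f["pixels"],cv2.COLOR_RGB2BGR))
def cloud(f):
    h,w=f["z_map"].shape;u,v=np.meshgrid(np.arange(w),np.arange(h))
    p=cv2.undistortPoints(np.stack([u,v],-1).reshape(-1,1,2).astype(float),K(f),np.array(f["dist"])).reshape(h,w,2)
    z=f["z_map"].astype(float);T=np.array(f["cam_to_world"])
    P=np.stack([p[...,0]*z,p[...,1]*z,z],-1)@T[:3,:3].T+T[:3,3]
    P[z==0]=np.nan
    return P
def ray(f,uv,h):
    p=cv2.undistortPoints(np.array(uv,float).reshape(-1,1,2),K(f),np.array(f["dist"])).reshape(-1,2)
    T=np.array(f["cam_to_world"]);d=np.c_[p,np.ones(len(p))]@T[:3,:3].T
    return T[:3,3]+d*((h-T[2,3])/d[:,2])[:,None]
E
python3 - <<'E'
from h import *
a=grab_frame("scene");b=grab_frame("top")
save(a,"s0.png");save(b,"t0.png")
print(r.sense())
for f in(a,b):print(np.array(f["cam_to_world"]).round(2),f["vertical_fov"],f["dist"])
E
```

```text
pics
{'clock': 0.1, 'qpos': array([ 1.14157717e+00,  3.53594836e-01,  1.63406240e+00,  8.72741124e-06,
        1.15519536e+00, -2.39966887e-03]), 'qvel': array([ 3.90567870e-04,  1.78411601e-04, -2.44816196e-03, -1.12791927e-03,
       -9.62706383e-05,  7.14936757e-04]), 'joint_efforts': array([-3.95983916e-04, -6.06358910e+01, -3.42816496e+01, -1.64834792e-04,
        3.93411261e-03,  1.80288441e-05]), 'eef_pos': array([258.56679403, 568.56616144, 252.62564609]), 'tcp_rot': array([-3.14033273e+00, -1.10034538e-05,  2.71476963e+00]), 'contact_force': array([-0.10041745, -0.02149146, -0.2330235 ]), 'wrist_torque': array([-0.01602089, -0.02304878, -0.02955347]), 'grasp_force': 0.0, 'opening': 1.002509145103287}
[[ 8.5000e-01  4.1000e-01 -3.3000e-01  8.8885e+02]
 [ 5.2000e-01 -6.5000e-01  5.5000e-01 -6.0765e+02]
 [ 1.0000e-02 -6.4000e-01 -7.7000e-01  8.8132e+02]
 [ 0.0000e+00  0.0000e+00  0.0000e+00  1.0000e+00]] 47.70572087207283 [0.04696793 0.         0.         0.         0.        ]
[[ 3.00000e-02 -9.90000e-01  1.60000e-01  3.63830e+02]
 [-1.00000e+00 -3.00000e-02  1.00000e-02 -4.76700e+01]
 [-0.00000e+00 -1.60000e-01 -9.90000e-01  1.14636e+03]
 [ 0.00000e+00  0.00000e+00  0.00000e+00  1.00000e+00]] 50.43952446386254 [-0.13330195  0.          0.          0.          0.        ]
```

View pics/s0.png

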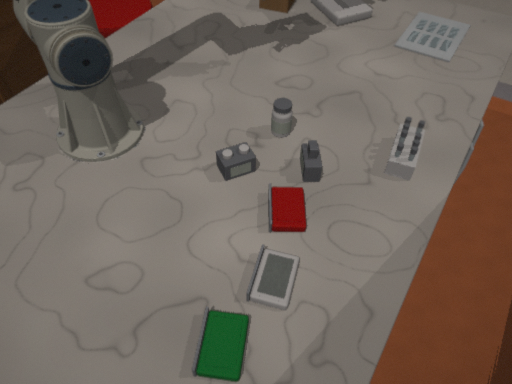

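View pics/t0.png

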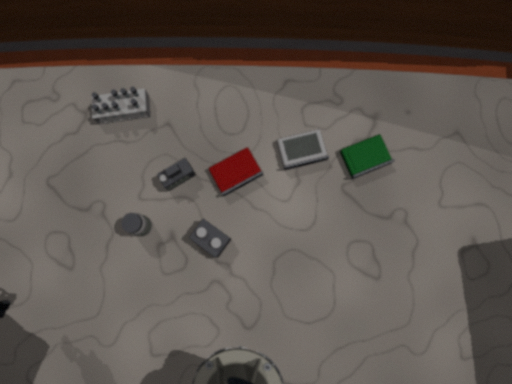

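The scene picture shows the grey tabbed pack at (311,160) and the two-cap twin at (236,160). The readers are white (275,277), red (288,209) and green (223,345). In the top picture the pack is at (175,174) and the white reader at (303,148). The pack with one tab and one cap fits pack_grip. The white-housed reader fits window, since red and green are look-alikes. I'll confirm in one crop while measuring.

Run:
```python
from h import *
b=grab_frame("top");a=grab_frame("scene")
A=cv2.resize(b["pixels"][120:200,140:340],None,fx=4,fy=4,interpolation=cv2.INTER_CUBIC)
B=cv2.resize(a["pixels"][130:310,210:340],None,fx=1.5,fy=1.5,interpolation=cv2.INTER_CUBIC)
C=np.zeros((320+270,800,3),np.uint8);C[:320]=A;C[320:,:195]=B
cv2.imwrite("pics/c0.png",C[:,:,::-1])
for n,f in(("top",b),("scene",a)):
    P=cloud(f);z=P[...,2]
    boxes={"top":{"pack":(145,150,205,200),"reader":(270,120,335,175)},"scene":{"pack":(290,130,335,190),"reader":(235,235,310,315)}}[n]
    for k,(x0,y0,x1,y1) in boxes.items():
        Q=P[y0:y1,x0:x1].reshape(-1,3)
        for lo,hi in((-5,5),(15,24),(24,32),(33,45),(52,67),(67,80),(85,105)):
            m=(Q[:,2]>lo)&(Q[:,2]<hi)
            if m.sum()>8:
                c,s,t=cv2.minAreaRect(Q[m,:2].astype(np.float32)); print(n,k,lo,hi,m.sum(),np.round(c,1),np.round(s,1),round(t,1),"z",Q[m,2].mean().round(1))
```

```text
top pack -5 5 2215 [602.3 201.6] [146.9 179. ] 1.4 z -0.2
top pack 15 24 26 [578.2 172.2] [ 1.9 86.1] 33.9 z 19.6
top pack 24 32 23 [576.7 174.9] [ 2.3 87.7] 33.6 z 27.9
top pack 33 45 42 [578.4 175.1] [11.8 93.2] 38.8 z 39.7
top pack 52 67 370 [595.5 187.3] [47.4 93. ] 32.9 z 59.6
top pack 67 80 61 [586.9 196.6] [19.6 62.1] 24.7 z 71.9
top pack 85 105 124 [596.  187.4] [23.6 36.4] 31.2 z 95.2
top reader -5 5 2035 [ 693.5 -169.2] [166.5 189.8] 1.2 z 0.3
top reader 15 24 75 [ 682.1 -164.6] [ 92.8 131.7] 15.2 z 20.7
top reader 24 32 1129 [ 681.3 -164.7] [ 91.9 129.7] 15.9 z 28.8
top reader 33 45 176 [ 675.8 -166.5] [ 79.1 130. ] 15.6 z 36.5
scene pack -5 5 1877 [585.2 239.1] [132.5 246.3] 28.3 z 0.9
scene pack 15 24 49 [589.6 166.6] [38.3 94.9] 60.6 z 19.4
scene pack 24 32 94 [607.5 151.5] [ 68.2 143.1] 16.3 z 28.0
scene pack 33 45 71 [587.9 167.8] [38.9 97.5] 60.4 z 38.9
scene pack 52 67 313 [597.2 187.9] [46.6 92.9] 32.7 z 60.1
scene pack 67 80 43 [586.7 188.6] [19.  58.3] 51.7 z 73.4
scene pack 85 105 112 [596.7 188.3] [22.  39.3] 32.8 z 95.0
scene reader -5 5 3616 [ 672.3 -144.1] [181.6 208.8] 31.4 z 0.6
scene reader 15 24 120 [ 687.5 -169.6] [ 90.  121.6] 12.9 z 20.4
scene reader 24 32 1792 [ 690.4 -188.8] [ 94.8 182.6] 10.5 z 29.2
scene reader 33 45 215 [ 680.7 -165.7] [ 85.1 131.8] 15.7 z 37.2
```

View pics/c0.png

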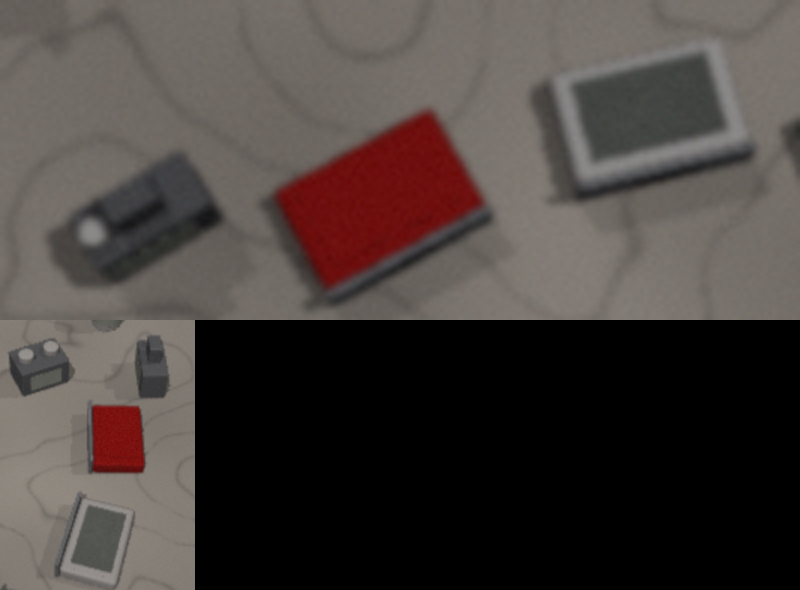

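The crop confirms it. The pack with one tab and one cap is at crop (145,212), cap at (92,232). The white reader is at (650,120) with its steel plate on the near lower edge. Estimates:
- **Pack:** centre (596,187.5), cap heading 122.9°.
- **Window:** (637.7,-177.3), facing heading 15.7°.

I'll turn first and then move above the pack.

```bash
python3 -m inch '[[0,0,0.037,0,0,0,0],[0,0,0.037,0,0,0,0],[0,0,0.037,0,0,0,0],[0,0,0.037,0,0,0,0],[0,0,0.033,0,0,0,0],[0,0,0,-0.9,0.14,0,0],[0,0,0,-0.9,0.14,0,0],[0,0,0,-0.9,0.14,0,0]]'
python3 -m inch '[[0,0,0,-0.9,0.14,0,0],[0,0,0,-0.9,0.14,0,0],[0,0,0,-0.9,0.14,0,0],[0,0,0,-0.9,0.14,0,0],[0,0,0,-0.9,0.14,0,0],[0,0,0,-0.9,0.14,0,0],[0,0,0,-0.9,0.14,0,0],[0,0,0,-0.9,0.14,0,0]]'
python3 -m inch '[[0,0,0,-0.9,0.14,0,0],[0,0,0,-0.9,0.14,0,0],[0,0,0,-0.9,0.14,0,0],[0,0,0,-0.9,0.14,0,0],[0,0,0,-0.9,0.14,0,0],[0,0,0,-0.9,0.14,0,0],[0,0,0,-0.9,0.14,0,0],[0,0,0,0,0,0,0]]'
cat > d.py <<'E'
# usage: d.py x y z yawdeg -> remaining shift in tool axes in full-scale units, turn in units
import sys
from h import *
from scipy.spatial.transform import Rotation as R
s=r.sense();p=np.array(s["eef_pos"]);M=R.from_euler("xyz",s["tcp_rot"])
x,y,z,w=map(float,sys.argv[1:5])
G=R.from_euler("xyz",[np.pi,0,np.radians(w)])
print("t",round(s["clock"],2),"p",p.round(1),"rot",np.degrees(s["tcp_rot"]).round(2),"F",np.array(s["contact_force"]).round(1),"open",round(s["opening"],3),"grip",round(s["grasp_force"],1))
print("shift",(M.inv().apply(np.array([x,y,z])-p)/25).round(3),"turn",((M.inv()*G).as_rotvec()/np.pi).round(4),"shift after turn",(G.inv().apply(np.array([x,y,z])-p)/25).round(3))
E
python3 d.py 596 187.5 150 122.9
```

```text
clock: 0.87
eef_pos: [304.4, 517.4, 253.0]
tcp_rot: [-3.141, 0.0, 2.147]
contact_force: [0.7, -0.1, -0.3]
opening: 1.001
grasp_force: 0.0
clock: 1.53
eef_pos: [426.3, 381.3, 253.2]
tcp_rot: [-3.141, 0.0, 2.146]
contact_force: [0.0, 0.3, 0.4]
opening: 0.994
grasp_force: 0.0
clock: 2.2
eef_pos: [534.1, 260.9, 253.2]
tcp_rot: [3.141, 0.001, 2.144]
contact_force: [-0.4, 0.3, 0.7]
opening: 1.004
grasp_force: 0.0
t 2.2 p [534.1 260.9 253.2] rot [1.7998e+02 8.0000e-02 1.2285e+02] F [-0.4  0.3  0.7] open 1.004 grip 0.0
shift [-3.802  0.487  4.132] turn [ 0.0001  0.0004 -0.0003] shift after turn [-3.808  0.485  4.126]
```

```bash
python3 -m inch '[[0,0,0,-0.95,0.12,0.5,0],[0,0,0,-0.95,0.12,0.5,0],[0,0,0,-0.95,0.12,0.5,0],[0,0,0,-0.95,0.12,0.5,0],[0,0,0,0,0,0.7,0],[0,0,0,0,0,0.7,0],[0,0,0,0,0,0.7,0],[0,0,0,0,0,0,0]]'
python3 - <<'E'
from h import *
f=grab_frame("wrist");save(f,"w1.png");Q=cloud(f).reshape(-1,3)
Q=Q[(abs(Q[:,0]-596)<75)&(abs(Q[:,1]-187)<75)]
for n,g in(("w",Q),):
    for lo,hi in((52,66),(92,100)):
        m=(g[:,2]>lo)&(g[:,2]<hi);c,s,t=cv2.minAreaRect(g[m,:2].astype(np.float32));print(m.sum(),c,s,t,g[m,2].mean())
E
python3 d.py 596 187.5 150 122.9
```

```text
clock: 2.87
eef_pos: [591.4, 189.8, 147.2]
tcp_rot: [-3.136, -0.002, 2.146]
contact_force: [-0.0, -0.1, -0.3]
opening: 1.003
grasp_force: 0.0
4803 (596.4585571289062, 188.84738159179688) (46.1313362121582, 91.81150817871094) 32.8548469543457 59.566269892035606
2096 (596.5882568359375, 188.99008178710938) (21.92169189453125, 36.44560241699219) 32.235103607177734 95.6024924545204
t 2.92 p [592.2 190.1 149. ] rot [-1.7978e+02 -7.0000e-02  1.2297e+02] F [-0.3  0.8  0.2] open 0.999 grip 0.0
shift [-0.17   0.07  -0.039] turn [-0.0012 -0.0004  0.0004] shift after turn [-0.17   0.07  -0.038]
```

View pics/w1.png

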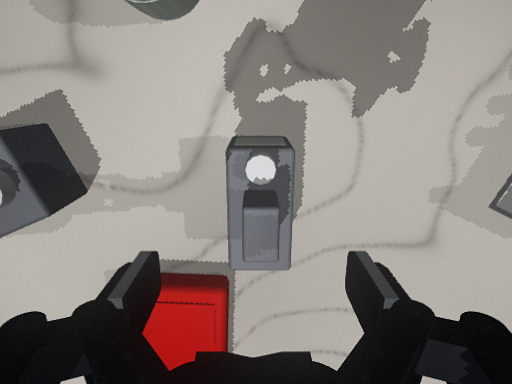

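The wrist view shows the pack at (261,203), the cap at (260,168) and the tab at (261,228), centred between the fingers. Next I'll descend and grip.

```bash
python3 -m inch '[[0,0,0,-0.13,0.12,0,0],[0,0,0,0,0,0.5,0],[0,0,0,0,0,0.5,0],[0,0,0,0,0,0.5,0],[0,0,0,0,0,0.5,0],[0,0,0,0,0,0.4,0],[0,0,0,0,0,0,0],[0,0,0,0,0,0,0]]' 50
python3 d.py 596.5 188.9 87 122.9
python3 -m inch '[[0,0,0,0,0,0,0.6],[0,0,0,0,0,0,0.7],[0,0,0,0,0,0,0.8],[0,0,0,0,0,0,0.9],[0,0,0,0,0,0,0.9],[0,0,0,0,0,0,0.9],[0,0,0,0,0,0,0.9],[0,0,0,0,0,0,0.9]]' 50
python3 d.py 596.5 188.9 87 122.9
```

```text
clock: 3.58
eef_pos: [597.4, 189.0, 89.7]
tcp_rot: [-3.14, -0.001, 2.146]
contact_force: [0.1, 0.2, 0.6]
opening: 0.999
grasp_force: 0.0
t 3.58 p [597.4 189.   89.7] rot [-1.7989e+02 -3.0000e-02  1.2297e+02] F [0.1 0.2 0.6] open 0.999 grip 0.0
shift [ 0.017 -0.032  0.109] turn [-0.0006 -0.0002  0.0004] shift after turn [ 0.017 -0.032  0.109]
clock: 4.25
eef_pos: [598.1, 189.2, 91.2]
tcp_rot: [3.141, 0.0, 2.146]
contact_force: [-1.3, -1.0, 6.3]
opening: 0.243
grasp_force: 51.5
t 4.25 p [598.1 189.2  91.2] rot [1.7998e+02 1.0000e-02 1.2296e+02] F [-1.3 -1.   6.3] open 0.243 grip 51.5
shift [ 0.027 -0.06   0.168] turn [0.0001 0.     0.0004] shift after turn [ 0.027 -0.06   0.168]
```

```bash
python3 -m inch '[[0,0,0,0,0,-0.2,0.9],[0,0,0,0,0,-0.4,0.9],[0,0,0,0,0,-0.6,0.9],[0,0,0,0,0,-0.6,0.9],[0,0,0,0,0,-0.5,0.9],[0,0,0.033,0,0,-0.3,0.9],[0,0,0.033,0,0,0,0.9],[0,0,0.03,0,0,0,0.9]]'
python3 d.py 589.6 -190.8 155 105.7
```

```text
clock: 4.92
eef_pos: [598.4, 189.3, 157.1]
tcp_rot: [3.14, -0.0, 1.839]
contact_force: [-0.3, -0.4, -3.4]
opening: 0.249
grasp_force: 50.5
t 4.92 p [598.4 189.3 157.1] rot [179.91  -0.   105.39] F [-0.3 -0.4 -3.4] open 0.249 grip 50.5
shift [-14.565  -4.373   0.078] turn [ 0.0005 -0.     -0.0017] shift after turn [-14.541  -4.452   0.085]
```

```bash
python3 -m inch '[[0,0,0,-0.4,-0.12,0,0.9],[0,0,0,-0.7,-0.21,0,0.9],[0,0,0,-0.8,-0.24,0,0.9],[0,0,0,-0.8,-0.24,0,0.9],[0,0,0,-0.8,-0.24,0,0.9],[0,0,0,-0.8,-0.24,0,0.9],[0,0,0,-0.8,-0.24,0,0.9],[0,0,0,-0.8,-0.24,0,0.9]]'
python3 -m inch '[[0,0,0,-0.8,-0.24,0,0.9],[0,0,0,-0.8,-0.24,0,0.9],[0,0,0,-0.8,-0.24,0,0.9],[0,0,0,-0.8,-0.24,0,0.9],[0,0,0,-0.8,-0.24,0,0.9],[0,0,0,-0.8,-0.24,0,0.9],[0,0,0,-0.8,-0.24,0,0.9],[0,0,0,-0.8,-0.24,0,0.9]]'
python3 d.py 589.6 -190.8 155 105.7
```

```text
clock: 5.58
eef_pos: [594.9, 33.5, 156.0]
tcp_rot: [-3.141, 0.0, 1.848]
contact_force: [0.6, -0.0, -3.0]
opening: 0.247
grasp_force: 50.5
clock: 6.25
eef_pos: [591.7, -133.4, 156.0]
tcp_rot: [-3.141, 0.0, 1.848]
contact_force: [0.5, 0.4, -2.3]
opening: 0.248
grasp_force: 50.5
t 6.25 p [ 591.7 -133.4  156. ] rot [-179.98    0.    105.86] F [ 0.5  0.4 -2.3] open 0.248 grip 50.5
shift [-2.184 -0.71   0.041] turn [-0.0001  0.      0.0009] shift after turn [-2.186 -0.704  0.041]
```

```bash
python3 -m inch '[[0,0,0,-0.7,-0.22,0,0.9],[0,0,0,-0.6,-0.2,0,0.9],[0,0,0,-0.3,-0.1,0,0.9],[0,0,0,0,0,0,0.9],[0,0,0,0,0,0,0.9]]'
python3 - <<'E'
from h import *
b=grab_frame("top");a=grab_frame("scene");w=grab_frame("wrist")
C=np.hstack([cv2.resize(b["pixels"][110:210,230:350],(480,400),interpolation=3),cv2.resize(a["pixels"][200:320,220:316],(320,400),interpolation=3)])
cv2.imwrite("pics/c1.png",C[:,:,::-1]);save(w,"w2.png")
for n,f in(("top",b),("scene",a),("wrist",w)):
    Q=cloud(f).reshape(-1,3)
    for k,lo,hi,c0 in(("house",25,31.5,(690,-164)),("plate",35.5,41,(640,-176)),("both",25,41,(682,-165))):
        m=(Q[:,2]>lo)&(Q[:,2]<hi)&(np.hypot(Q[:,0]-c0[0],Q[:,1]-c0[1])<85)
        if m.sum()>8:
            c,s,t=cv2.minAreaRect(Q[m,:2].astype(np.float32));print(n,k,m.sum(),np.round(c,1),np.round(s,1),round(t,1),Q[m,2].mean().round(1))
    m=(Q[:,2]>110)&(Q[:,2]<124)&(np.hypot(Q[:,0]-588,Q[:,1]+190)<55)
    if m.sum()>8: print("packtop",np.round(cv2.minAreaRect(Q[m,:2].astype(np.float32))[0:2],1),cv2.minAreaRect(Q[m,:2].astype(np.float32))[2],Q[m,2].mean())
E
python3 d.py 589.6 -190.8 155 105.7
```

```text
clock: 6.67
eef_pos: [590.3, -173.9, 155.8]
tcp_rot: [-3.141, -0.0, 1.845]
contact_force: [-0.1, -0.6, -3.3]
opening: 0.244
grasp_force: 50.5
top house 234 [ 674.9 -124.4] [81.6 48.4] 16.8 28.3
top both 279 [ 670.7 -126. ] [91.3 49.3] 15.6 29.0
scene house 1595 [ 684.3 -164.3] [ 90.2 130.8] 14.4 29.1
scene plate 136 [ 642.6 -176.4] [  6.6 128.5] 15.3 38.6
scene both 2060 [ 683.3 -165.2] [ 90.7 130.8] 15.6 30.2
packtop [[ 592.7 -181.1]
 [  46.5   77.4]] 15.329475402832031 119.14404171202666
wrist house 14119 [ 681.5 -164.5] [ 91.  128.7] 15.4 28.5
wrist plate 1068 [ 640.5 -171.8] [  6.4 121.2] 15.5 37.7
wrist both 15320 [ 681.5 -164.5] [ 91.  128.8] 15.4 29.2
packtop [[ 590.4 -176. ]
 [  46.2   83.7]] 15.824942588806152 123.4310490400367
t 6.82 p [ 590.6 -173.   155.8] rot [-1.7999e+02 -2.0000e-02  1.0576e+02] F [-0.8 -0.2 -2.9] open 0.249 grip 50.5
shift [-0.676 -0.232  0.032] turn [-0.     -0.0001  0.0003] shift after turn [-0.676 -0.231  0.032]
```

View pics/c1.png

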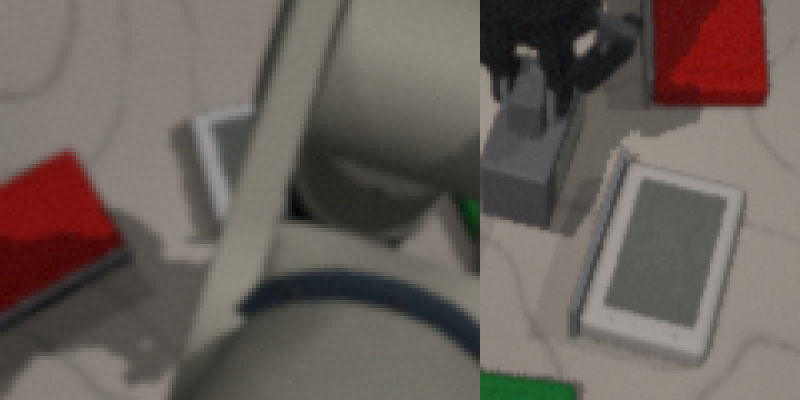

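View pics/w2.png

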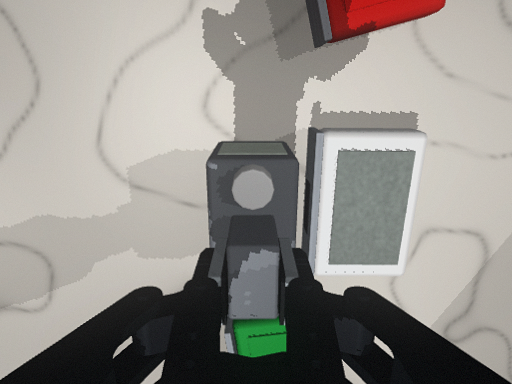

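The wrist view shows the held pack at (252,200), cap end up, beside the white reader with its plate edge at x≈315. The scene crop agrees. The reader centre is refined to (682,-165) at 15.6°, so the window is at (638.2,-177.2). I'll lower the pack about 10 mm short of the plate, centred.

```bash
python3 -m inch '[[0,0,0,-0.4,-0.1,0,0.9],[0,0,0,-0.32,0.1,0,0.9],[0,0,0,0,0.3,0.5,0.9],[0,0,0,0,0,0.5,0.9],[0,0,0,0,0,0.5,0.9],[0,0,0,0,0,0.3,0.9],[0,0,0,0,0,0.3,0.9],[0,0,0,0,0,0,0.9]]'
python3 -m inch '[[0,0,0,0,0,0,0.9],[0,0,0,0,0,0,0.9]]'
python3 d.py 606.5 -186 94 105.6
```

```text
clock: 7.48
eef_pos: [601.3, -188.6, 100.8]
tcp_rot: [-3.138, -0.002, 1.845]
contact_force: [-0.3, 0.1, -3.7]
opening: 0.246
grasp_force: 50.4
clock: 7.65
eef_pos: [603.0, -189.2, 103.6]
tcp_rot: [3.141, 0.0, 1.845]
contact_force: [0.2, 0.0, -2.9]
opening: 0.244
grasp_force: 50.4
t 7.65 p [ 603.  -189.2  103.6] rot [1.7998e+02 2.0000e-02 1.0569e+02] F [ 0.2  0.  -2.9] open 0.244 grip 50.4
shift [0.084 0.171 0.382] turn [0.0001 0.0001 0.0005] shift after turn [0.084 0.171 0.382]
```

```bash
python3 -m inch '[[0,0,0,0.08,0.1,0.1,0.9],[0,0,0,0,0.07,0.14,0.9],[0,0,0,0,0,0.14,0.9],[0,0,0,0,0,0,0.9],[0,0,0,0,0,0,0.9],[0,0,0,0,0,0,0.9]]'
cat > m.py <<'E'
from h import *
# pack and plate measured in the reader frame (n into plate, t along plate), origin = window estimate
yaw=np.radians(15.6);n=np.array([np.cos(yaw),np.sin(yaw)]);t=np.array([-n[1],n[0]]);W=np.array([638.2,-177.2])
for nm in("scene","wrist"):
    f=grab_frame(nm);save(f,"last_%s.png"%nm);Q=cloud(f).reshape(-1,3);q=Q[:,:2]-W;a=q@n;b=q@t
    pl=(Q[:,2]>36)&(Q[:,2]<41)&(abs(b)<75)&(a>-8)&(a<14)
    pk=(Q[:,2]>54)&(Q[:,2]<67)&(a>-110)&(a<20)&(abs(b)<70)
    for k,m in(("plate",pl),("packtop",pk)):
        if m.sum()>20:
            c,s,g=cv2.minAreaRect(np.c_[a[m],b[m]].astype(np.float32));print(nm,k,m.sum(),"c",np.round(c,1),"s",np.round(s,1),"ang",round(g,1),"a",np.percentile(a[m],[1,99]).round(1),"b",np.percentile(b[m],[1,99]).round(1),"z",Q[m,2].mean().round(1))
E
python3 m.py;python3 d.py 606.5 -186 94 105.6
```

```text
clock: 8.15
eef_pos: [606.2, -186.1, 93.7]
tcp_rot: [-3.141, -0.0, 1.845]
contact_force: [0.3, 0.1, -4.2]
opening: 0.248
grasp_force: 50.6
scene plate 122 c [ 4.5 -3.3] s [121.9   6.3] ang 89.9 a [1.4 7.6] b [-64.1  53.5] z 38.5
scene packtop 386 c [-33.6  -2.2] s [46.6 89.5] ang 0.1 a [-55.5 -10.3] b [-46.1  41.1] z 62.6
wrist plate 1642 c [ 3.7 14.3] s [101.4   6.5] ang 89.8 a [0.7 6.8] b [-32.5  64.5] z 37.7
wrist packtop 5054 c [-34.    1.1] s [90.9 46.1] ang 89.9 a [-56.5 -11.4] b [ 0.8 46.3] z 62.2
t 8.25 p [ 606.3 -186.1   93.9] rot [1.7999e+02 1.0000e-02 1.0568e+02] F [-0.6 -0.2 -2.6] open 0.246 grip 50.6
shift [ 0.004  0.008 -0.004] turn [0.     0.     0.0005] shift after turn [ 0.004  0.008 -0.004]
```

```bash
python3 -m inch '[[0,0,0,0,0.15,0.04,0.9],[0,0,0,0,0.15,0,0.9],[0,0,0,0,0.06,0,0.9],[0,0,0,0,0.03,0,0.9],[0,0,0,0,0.03,0,0.9],[0,0,0,0,0,0,0.9],[0,0,0,0,0,0,0.9]]'
python3 d.py 616 -183.4 92 105.6
python3 -m inch '[[0,0,0,0,0.04,0,0.9],[0,0,0,0,0,0,0.9],[0,0,0,0,0,0,0.9]]'
```

```text
clock: 8.83
eef_pos: [616.3, -183.2, 92.7]
tcp_rot: [-3.141, -0.0, 1.845]
contact_force: [0.6, 0.6, -2.6]
opening: 0.252
grasp_force: 50.6
t 8.83 p [ 616.3 -183.2   92.7] rot [-179.99   -0.    105.69] F [ 0.6  0.6 -2.6] open 0.252 grip 50.6
shift [-0.004 -0.014  0.03 ] turn [-0.     -0.      0.0005] shift after turn [-0.004 -0.014  0.029]
clock: 9.08
eef_pos: [617.4, -183.0, 92.8]
tcp_rot: [3.142, 0.0, 1.845]
contact_force: [-0.0, 0.3, -2.9]
opening: 0.25
grasp_force: 50.5
```

Not in contact yet, so I'll creep on.

```bash
for i in 1 2; do python3 -m inch '[[0,0,0,0,0.03,0,0.9],[0,0,0,0,0,0,0.9],[0,0,0,0,0,0,0.9]]' | grep -E "pos|force"; done
```

```text
eef_pos: [617.7, -182.8, 92.7]
contact_force: [-2.4, -1.1, -2.6]
grasp_force: 50.7
eef_pos: [617.9, -182.7, 92.6]
contact_force: [-4.5, -2.4, -0.7]
grasp_force: 51.0
```

Contact, about 5 N. Now down onto the counter.

```bash
for i in 1; do python3 -m inch '[[0,0,0,0,0,0.04,0.9],[0,0,0,0,0,0,0.9],[0,0,0,0,0,0,0.9]]' | grep -E "pos|force|rot"; python3 -m inch '[[0,0,0,0,0,0.03,0.9],[0,0,0,0,0,0,0.9],[0,0,0,0,0,0,0.9]]' | grep -E "pos|force|rot"; done; python3 m.py
```

```text
eef_pos: [617.9, -182.7, 91.5]
tcp_rot: [-3.14, -0.001, 1.844]
contact_force: [-6.0, -1.2, -2.2]
grasp_force: 50.8
eef_pos: [617.9, -182.7, 91.3]
tcp_rot: [-3.14, -0.001, 1.844]
contact_force: [-7.3, -1.0, 4.0]
grasp_force: 51.4
scene plate 110 c [  0.9 -16.1] s [99.9 13.7] ang 89.6 a [-3.9  7.6] b [-65.5  33.2] z 38.7
scene packtop 383 c [-21.1  -1.5] s [45.9 90.9] ang 0.2 a [-43.6   1.5] b [-46.1  39.9] z 60.6
wrist plate 947 c [-0.4 26.3] s [77.2 14.8] ang 89.9 a [-4.7  6.9] b [-10.8  64.7] z 37.7
wrist packtop 5104 c [-21.9   1.1] s [91.1 46.2] ang 90.0 a [-44.5   0.6] b [ 1.4 46.4] z 59.9
```

The pack is seated, flush (0.1°) and centred to about 1 mm. I'll release it for the scan.

```bash
python3 -m inch '[[0,0,0,0,0,0,0.55],[0,0,0,0,0,0,0.5],[0,0,0,0,0,0,0.5],[0,0,0,0,0,0,0.5],[0,0,0,0,0,0,0.5],[0,0,0,0,0,0,0.5],[0,0,0,0,0,0,0.5],[0,0,0,0,0,0,0.5]]'
python3 m.py
python3 -m inch '[[0,0,0,0,0,0,0.5],[0,0,0,0,0,0,0.5],[0,0,0,0,0,0,0.5],[0,0,0,0,0,0,0.5],[0,0,0,0,0,0,0.5],[0,0,0,0,0,0,0.5],[0,0,0,0,0,0,0.5],[0,0,0,0,0,0,0.5]]'
python3 -m inch '[[0,0,0,0,0,0,0.5],[0,0,0,0,0,0,0.5],[0,0,0,0,0,0,0.5],[0,0,0,0,0,0,0.5],[0,0,0,0,0,0,0.5],[0,0,0,0,0,0,0.5],[0,0,0,0,0,0,0.5],[0,0,0,0,0,0,0.5]]' >/dev/null
python3 m.py
```

```text
clock: 10.85
eef_pos: [618.9, -182.6, 91.0]
tcp_rot: [3.141, 0.0, 1.845]
contact_force: [-0.7, 0.2, 0.2]
opening: 0.499
grasp_force: 0.0
scene plate 98 c [ 0.8 -0. ] s [128.7  13.7] ang 89.8 a [-4.2  7.4] b [-63.8  20.8] z 38.5
scene packtop 429 c [-22.2  -1.2] s [89.5 46.5] ang 89.9 a [-44.5   0.8] b [-45.6  40.7] z 60.6
wrist plate 1483 c [-0.6  0.2] s [129.4  14.9] ang 89.8 a [-1.5  6.9] b [-62.5  64.3] z 37.8
wrist packtop 7260 c [-22.8   0.9] s [91.5 46.3] ang 89.9 a [-45.1  -0.1] b [-42.   46.4] z 59.7
clock: 11.62
eef_pos: [618.8, -182.6, 91.1]
tcp_rot: [3.142, 0.0, 1.845]
contact_force: [-0.3, -0.4, -0.3]
opening: 0.498
grasp_force: 0.0
scene plate 91 c [ 0.7 -0.7] s [128.9  13.6] ang 89.6 a [-5.9  7.3] b [-64.4  21.7] z 38.7
scene packtop 425 c [-22.1  -1.7] s [46.1 90.3] ang 0.7 a [-44.6   0.9] b [-46.  40.] z 60.5
wrist plate 1481 c [-0.7  0.6] s [128.8  15.1] ang 89.7 a [-2.5  6.8] b [-62.3  64.4] z 37.8
wrist packtop 7275 c [-22.7   0.7] s [92.  46.3] ang 89.9 a [-45.1  -0.1] b [-41.9  46.3] z 59.7
```

On release the pack backed off by about 0.8 mm. To be sure, I'll regrip, press it home and hold it there for a second and more.

```bash
python3 -m inch '[[0,0,0,0,0,0,0.7],[0,0,0,0,0,0,0.8],[0,0,0,0,0,0,0.9],[0,0,0,0,0,0,0.9],[0,0,0,0,0,0,0.9],[0,0,0,0,0,0,0.9]]' 50
python3 -m inch '[[0,0,0,0,0.03,0,0.9],[0,0,0,0,0,0,0.9],[0,0,0,0,0,0,0.9]]'
python3 m.py
```

```text
clock: 12.88
eef_pos: [618.1, -182.7, 91.0]
tcp_rot: [-3.14, -0.0, 1.845]
contact_force: [-5.0, -1.4, 4.7]
opening: 0.25
grasp_force: 49.5
clock: 13.13
eef_pos: [618.2, -182.6, 91.0]
tcp_rot: [-3.139, -0.001, 1.845]
contact_force: [-8.1, -2.9, 6.4]
opening: 0.248
grasp_force: 50.0
scene plate 109 c [  0.6 -16. ] s [13.4 98.8] ang 0.1 a [-3.7  7.4] b [-64.4  33.3] z 38.7
scene packtop 387 c [-21.   -1.7] s [89.9 45.8] ang 89.9 a [-43.5   1.8] b [-45.7  27.6] z 60.5
wrist plate 929 c [-0.3 26.3] s [77.3 14.6] ang 89.8 a [-4.4  6.9] b [-10.9  64.8] z 37.7
wrist packtop 5096 c [-21.9   1.5] s [90.9 46.3] ang 89.9 a [-44.3   0.8] b [ 1.9 46.5] z 60.0
```

```bash
python3 -m inch '[[0,0,0,0,0,0,0.9],[0,0,0,0,0,0,0.9],[0,0,0,0,0,0,0.9],[0,0,0,0,0,0,0.9],[0,0,0,0,0,0,0.9],[0,0,0,0,0,0,0.9],[0,0,0,0,0,0,0.9],[0,0,0,0,0,0,0.9]]' >/dev/null
python3 -m inch '[[0,0,0,0,0,0,0.9],[0,0,0,0,0,0,0.9],[0,0,0,0,0,0,0.9],[0,0,0,0,0,0,0.9],[0,0,0,0,0,0,0.9],[0,0,0,0,0,0,0.9],[0,0,0,0,0,0,0.9],[0,0,0,0,0,0,0.9]]' | head -1
python3 - <<'E'
from h import *
f=grab_frame("wrist");Q=cloud(f).reshape(-1,3);y=np.radians(15.6);n=np.array([np.cos(y),np.sin(y)]);t=np.array([-n[1],n[0]]);q=Q[:,:2]-[638.2,-177.2];a=q@n;b=q@t
m=(Q[:,2]>57)&(Q[:,2]<63)&(a>-42)&(a<-2)&(b>20)&(b<44)&(np.hypot(a+22,b-35)>13)
print("tilt deg about t, n:",np.degrees(np.linalg.lstsq(np.c_[a[m],b[m],np.ones(m.sum())],Q[m,2],rcond=None)[0][:2]).round(2))
E
python3 d.py 564 -198 98 15.6
```

```text
clock: 14.57
tilt deg about t, n: [-0.95 -0.11]
t 14.62 p [ 618.2 -182.7   91.1] rot [-1.7986e+02 -3.0000e-02  1.0569e+02] F [-8.9 -2.1  7.4] open 0.246 grip 49.9
shift [-0.004 -2.254 -0.272] turn [-8.000e-04  5.000e-04  5.005e-01] shift after turn [-2.254  0.008 -0.278]
```

The pack leans about 1° while pressed and stands flat when let go, so a gap of roughly 0.5 mm remains. I'll turn the underside toward the plate to take that out, then release for the scan.

```bash
cat > tilt.py <<'E'
from h import *
f=grab_frame("wrist");Q=cloud(f).reshape(-1,3);y=np.radians(15.6);n=np.array([np.cos(y),np.sin(y)]);t=np.array([-n[1],n[0]]);q=Q[:,:2]-[638.2,-177.2];a=q@n;b=q@t
m=(Q[:,2]>57)&(Q[:,2]<63)&(a>-42)&(a<-2)&(b>20)&(b<44)&(np.hypot(a+22,b-35)>13)
print("tilt deg:",np.degrees(np.linalg.lstsq(np.c_[a[m],b[m],np.ones(m.sum())],Q[m,2],rcond=None)[0][:2]).round(2))
E
python3 -m inch '[[-0.003,0,0,0,0,0,0.9],[-0.004,0,0,0,0,0,0.9],[0,0,0,0,0,0,0.9],[0,0,0,0,0,0,0.9],[0,0,0,0,0,0,0.9]]'
python3 tilt.py; python3 m.py | grep top
python3 -m inch '[[0,0,0,0,0,0,0.55],[0,0,0,0,0,0,0.5],[0,0,0,0,0,0,0.5],[0,0,0,0,0,0,0.5]]'
python3 tilt.py; python3 m.py | grep top
```

```text
clock: 15.03
eef_pos: [617.3, -182.8, 90.8]
tcp_rot: [3.124, -0.001, 1.845]
contact_force: [-10.0, -4.6, 7.5]
opening: 0.246
grasp_force: 50.7
tilt deg: [ 0.01 -0.01]
scene packtop 380 c [-21.2  -1.6] s [89.2 46. ] ang 89.6 a [-43.6   1.5] b [-45.9  40.2] z 60.5
wrist packtop 5117 c [-22.1   1.3] s [90.9 46.2] ang 89.8 a [-44.7   0.4] b [ 1.7 46.5] z 59.7
clock: 15.52
eef_pos: [620.1, -182.2, 91.1]
tcp_rot: [3.119, 0.0, 1.845]
contact_force: [-0.7, -0.1, -0.4]
opening: 0.5
grasp_force: 0.0
tilt deg: [-0.01 -0.13]
scene packtop 435 c [-21.4  -1.6] s [45.9 90.9] ang 0.3 a [-43.8   1.3] b [-45.6  41.8] z 60.5
wrist packtop 7130 c [-22.4   1.2] s [91.2 46.3] ang 89.6 a [-44.6   0.4] b [-41.8  46.4] z 59.7
```

Upright, flush and released. I'll keep still for 1.3 s, then regrip.

```bash
python3 -m inch '[[0,0,0,0,0,0,0.5],[0,0,0,0,0,0,0.5],[0,0,0,0,0,0,0.5],[0,0,0,0,0,0,0.5],[0,0,0,0,0,0,0.5],[0,0,0,0,0,0,0.5],[0,0,0,0,0,0,0.5],[0,0,0,0,0,0,0.5]]' >/dev/null
python3 -m inch '[[0,0,0,0,0,0,0.5],[0,0,0,0,0,0,0.5],[0,0,0,0,0,0,0.5],[0,0,0,0,0,0,0.5],[0,0,0,0,0,0,0.5],[0,0,0,0,0,0,0.5],[0,0,0,0,0,0,0.5],[0,0,0,0,0,0,0.5]]' | head -1
python3 m.py | grep top
python3 -m inch '[[0.007,0,0,0,-0.08,0,0.5],[0,0,0,0,0,0,0.5],[0,0,0,0,0,0,0.7],[0,0,0,0,0,0,0.8],[0,0,0,0,0,0,0.9],[0,0,0,0,0,0,0.9],[0,0,0,0,0,0,0.9],[0,0,0,0,0,0,0.9]]' 50
python3 d.py 564 -198 98 15.6
```

```text
clock: 17.0
scene packtop 439 c [-21.5  -1.4] s [90.5 46.3] ang 89.6 a [-44.    1.2] b [-45.8  40.9] z 60.7
wrist packtop 7165 c [-22.3   1.1] s [91.4 46.2] ang 89.8 a [-44.6   0.3] b [-41.7  46.4] z 59.7
clock: 17.77
eef_pos: [617.5, -182.9, 91.0]
tcp_rot: [-3.141, -0.0, 1.845]
contact_force: [-1.4, -0.9, 1.8]
opening: 0.251
grasp_force: 49.5
t 17.77 p [ 617.5 -182.9   91. ] rot [-179.99   -0.    105.68] F [-1.4 -0.9  1.8] open 0.251 grip 49.5
shift [-0.003 -2.223 -0.278] turn [-0.      0.      0.5005] shift after turn [-2.223  0.006 -0.278]
```

```bash
python3 -m inch '[[0,0,0,0,-0.15,-0.1,0.9],[0,0,0,0,-0.4,-0.2,0.9],[0,0,0,0,-0.5,-0.2,0.9],[0,0,0,0,-0.5,-0.2,0.9],[0,0,0,0,-0.3,-0.1,0.9],[0,0,0.035,0,0,0,0.9],[0,0,0.035,0,0,0,0.9],[0,0,0.035,0,0,0,0.9]]'
python3 -m inch '[[0,0,0.035,0,0,0,0.9],[0,0,0.035,0,0,0,0.9],[0,0,0.035,0,0,0,0.9],[0,0,0.035,0,0,0,0.9],[0,0,0.035,0,0,0,0.9],[0,0,0.035,0,0,0,0.9],[0,0,0.035,0,0,0,0.9],[0,0,0.035,0,0,0,0.9]]' >/dev/null
python3 -m inch '[[0,0,0.035,0,0,0,0.9],[0,0,0.035,0,0,0,0.9],[0,0,0.01,0,0,0,0.9],[0,0,0,0,0,0,0.9],[0,0,0,0,0,0,0.9]]' >/dev/null
python3 d.py 583.3 -192.5 95 15.6;python3 m.py
```

```text
clock: 18.43
eef_pos: [572.2, -195.9, 111.6]
tcp_rot: [3.141, 0.0, 1.509]
contact_force: [0.4, -0.1, -4.0]
opening: 0.245
grasp_force: 49.3
t 19.52 p [ 572.5 -195.7  111.3] rot [ 1.7999e+02 -1.0000e-02  2.2050e+01] F [ 0.4 -0.7 -3.6] open 0.244 grip 49.3
shift [0.447 0.045 0.651] turn [ 0.     -0.      0.0358] shift after turn [ 0.45  -0.006  0.651]
scene plate 125 c [ 4.6 -0.6] s [128.5   6.4] ang 90.0 a [1.5 7.7] b [-63.7  62.5] z 38.7
scene packtop 141 c [-57.1 -16.9] s [99.5 39.2] ang 31.0 a [-108.6  -20.2] b [-27.3  22. ] z 60.8
wrist plate 2341 c [3.9 0.3] s [129.8   6.1] ang 89.8 a [0.9 6.9] b [-63.   63.8] z 37.8
wrist packtop 337 c [-22.5   5.6] s [ 1.6 43.9] ang 6.5 a [-25.5 -20.1] b [-15.8  26.8] z 60.6
```

```bash
python3 -m inch '[[0,0,0.0358,0,0,0,0.9],[0,0,0,0.1,0,0.2,0.9],[0,0,0,0.2,0,0.2,0.9],[0,0,0,0.1,0,0.2,0.9],[0,0,0,0,0,0.06,0.9],[0,0,0,0,0,0,0.9],[0,0,0,0,0,0,0.9],[0,0,0,0,0,0,0.9]]' >/dev/null
python3 d.py 583.3 -192.5 92.5 15.6;python3 m.py
python3 - <<'E'
import cv2;a=cv2.imread("pics/last_wrist.png");b=cv2.imread("pics/last_scene.png")[190:320,200:340]
import numpy as np
b=cv2.resize(b,(413,384),interpolation=3);c=np.hstack([a[:,100:480],b]);cv2.imwrite("pics/c3.png",c)
E
```

```text
t 20.28 p [ 582.7 -192.7   94.5] rot [-1.800e+02  1.000e-02  1.558e+01] F [ 0.9  0.6 -3. ] open 0.247 grip 49.3
shift [ 0.027 -0.002  0.08 ] turn [-0.      0.     -0.0001] shift after turn [ 0.027 -0.002  0.08 ]
scene plate 135 c [4.5 0.5] s [131.2   6.5] ang 89.9 a [1.4 7.6] b [-63.2  64. ] z 38.6
scene packtop 429 c [-56.9  -0.9] s [92.  47.2] ang 0.2 a [-102.1  -11.1] b [-24.   21.6] z 62.8
wrist plate 2768 c [4.  0.5] s [130.    6.1] ang 89.9 a [1. 7.] b [-62.9  63.9] z 37.7
wrist packtop 5046 c [-56.7   0.5] s [46.2 90.6] ang 89.6 a [-56.7 -11.6] b [-22.2  22.9] z 63.0
```

View pics/c3.png

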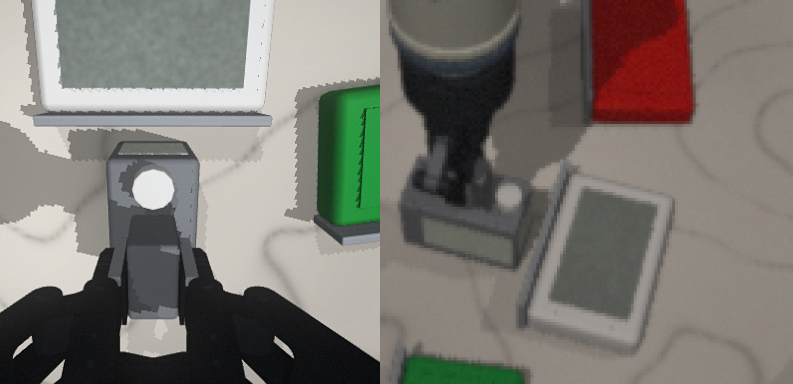

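The wrist crop shows the capped end (153,150) facing the plate, whose middle is at (152,120): square, centred, gap about 12 mm. Next I'll approach and creep to contact.

```bash
python3 -m inch '[[0,0,0,0.15,0,0.06,0.9],[0,0,0,0.15,0,0.03,0.9],[0,0,0,0.1,0,0,0.9],[0,0,0,0.03,0,0,0.9],[0,0,0,0,0,0,0.9],[0,0,0,0,0,0,0.9]]' | grep -E "pos|contact"
for i in 1 2 3; do python3 -m inch '[[0,0,0,0.025,0,0,0.9],[0,0,0,0,0,0,0.9],[0,0,0,0,0,0,0.9]]' | grep -E "pos|contact"; done; python3 m.py|grep top
```

```text
eef_pos: [593.1, -189.8, 92.2]
contact_force: [0.5, -0.9, -3.2]
eef_pos: [593.6, -189.7, 92.3]
contact_force: [0.4, -0.4, -3.4]
eef_pos: [594.2, -189.5, 92.2]
contact_force: [0.1, 1.0, -2.3]
eef_pos: [594.9, -189.3, 92.2]
contact_force: [0.4, -0.4, -2.9]
scene packtop 434 c [-44.7  -0.7] s [92.8 47.4] ang 0.8 a [-89.4   1.1] b [-23.8  21.7] z 61.3
wrist packtop 5089 c [-44.4   0.6] s [46.2 91.5] ang 89.4 a [-44.   1.] b [-22.2  22.9] z 60.8
```

```bash
for i in 1 2; do python3 -m inch '[[0,0,0,0.02,0,0,0.9],[0,0,0,0,0,0,0.9],[0,0,0,0,0,0,0.9]]' | grep -E "pos|contact"; done
python3 -m inch '[[0,0,0,0,0,0.03,0.9],[0,0,0,0,0,0.02,0.9],[0,0,0,0,0,0,0.9],[0,0,0,0,0,0,0.9]]' | grep -E "clock|pos|contact"; python3 m.py|grep top
cat > tilt2.py <<'E'
from h import *
f=grab_frame("wrist");Q=cloud(f).reshape(-1,3);y=np.radians(15.6);n=np.array([np.cos(y),np.sin(y)]);t=np.array([-n[1],n[0]]);q=Q[:,:2]-[638.2,-177.2];a=q@n;b=q@t
m=(Q[:,2]>56)&(Q[:,2]<64)&(a>-25)&(a<-1)&(abs(b)<21)&(np.hypot(a+12,b)>13)
print("tilt deg (n,t):",np.degrees(np.linalg.lstsq(np.c_[a[m],b[m],np.ones(m.sum())],Q[m,2],rcond=None)[0][:2]).round(2),m.sum())
E
python3 tilt2.py
```

```text
eef_pos: [595.0, -189.2, 92.2]
contact_force: [-1.2, -0.6, -1.3]
eef_pos: [595.1, -189.2, 92.1]
contact_force: [-4.9, -2.0, -0.6]
clock: 22.57
eef_pos: [595.0, -189.1, 91.2]
contact_force: [-5.3, -1.1, 2.1]
scene packtop 424 c [-44.6  -0.6] s [46.9 92.7] ang 89.3 a [-89.1   1.3] b [-23.5  21.8] z 60.5
wrist packtop 5090 c [-44.2   0.6] s [46.1 90.8] ang 89.7 a [-43.9   1. ] b [-22.   23.1] z 59.8
tilt deg (n,t): [-0.42  0.33] 1937
```

```bash
python3 -m inch '[[0,0.004,0,0,0,0,0.9],[0,0,0,0,0,0,0.9],[0,0,0,0,0,0,0.9],[0,0,0,0,0,0,0.9]]' | grep -E "clock|pos|contact"; python3 m.py|grep top; python3 tilt2.py
python3 -m inch '[[0,0,0,0,0,0,0.6],[0,0,0,0,0,0,0.5],[0,0,0,0,0,0,0.5],[0,0,0,0,0,0,0.5],[0,0,0,0,0,0,0.5],[0,0,0,0,0,0,0.5]]' | grep -E "clock|pos|contact"; python3 m.py; python3 tilt2.py
```

```text
clock: 23.05
eef_pos: [594.8, -189.1, 91.0]
contact_force: [-5.6, -2.0, 2.5]
scene packtop 420 c [-44.3  -0.3] s [92.  48.4] ang 0.5 a [-89.6   1.2] b [-23.5  22.1] z 60.3
wrist packtop 5060 c [-44.2   0.6] s [46.2 90.7] ang 89.9 a [-44.   1.] b [-21.9  23.1] z 59.8
tilt deg (n,t): [-0.26  0.27] 1939
clock: 23.7
eef_pos: [596.1, -189.1, 91.1]
contact_force: [0.2, -0.4, 0.4]
scene plate 134 c [ 0.9 -0.3] s [130.9  13.9] ang 89.6 a [-3.   7.4] b [-64.4  63.2] z 38.8
scene packtop 344 c [-44.4  -1. ] s [46.5 92.3] ang 89.8 a [-89.8   1.3] b [-23.6  22. ] z 60.2
wrist plate 2646 c [3.5 0.5] s [129.8   7.3] ang 89.6 a [1.1 6.9] b [-62.7  63.9] z 37.8
wrist packtop 7353 c [-44.5   0.7] s [46.2 91.5] ang 89.8 a [-87.5   0.8] b [-21.9  23.3] z 59.7
tilt deg (n,t): [-0.53  0.07] 1943
```

Flush and centred. I'll open fully and retreat straight up.

```bash
python3 -m inch '[[0,-0.004,0,0,0,0,0.4],[0,0,0,0,0,-0.2,0.4],[0,0,0,0,0,-0.5,0.4],[0,0,0,0,0,-0.8,0.4],[0,0,0,0,0,-0.9,0.4],[0,0,0,0,0,-0.9,0.4],[0,0,0,0,0,-0.9,0.2],[0,0,0,0,0,0,0]]' | grep -E "clock|pos|contact"
python3 -m inch '[[0,0,0,-0.5,0,-0.8,0],[0,0,0,-0.8,0,-0.8,0],[0,0,0,-0.8,0,-0.8,0],[0,0,0,-0.8,0,0,0],[0,0,0,0,0,0,0],[0,0,0,0,0,0,0]]'| grep -E "clock|pos|contact"
python3 m.py
python3 - <<'E'
import cv2,numpy as np
a=cv2.imread("pics/last_wrist.png")[:,60:460];b=cv2.imread("pics/last_scene.png")[90:330,190:440]
cv2.imwrite("pics/c4.png",np.hstack([a,cv2.resize(b,(400,384),interpolation=3)]))
E
```

```text
clock: 24.52
eef_pos: [598.4, -189.9, 202.0]
contact_force: [0.9, -1.4, 1.0]
clock: 25.02
eef_pos: [525.6, -208.7, 256.9]
contact_force: [0.2, -0.0, -0.7]
scene plate 134 c [0.9 0.5] s [130.1  13.6] ang 89.9 a [-2.3  7.5] b [-63.3  63.8] z 38.7
scene packtop 518 c [-44.4  -0.6] s [46.2 91.4] ang 90.0 a [-89.4   1. ] b [-23.2  21.3] z 60.4
wrist plate 777 c [3.7 0.4] s [130.2   5.7] ang 89.9 a [0.8 6.5] b [-63.6  64.3] z 37.7
wrist packtop 3282 c [-45.6   0.7] s [46.2 92.1] ang 89.9 a [-91.3   0.1] b [-22.   23.3] z 59.6
```

View pics/c4.png

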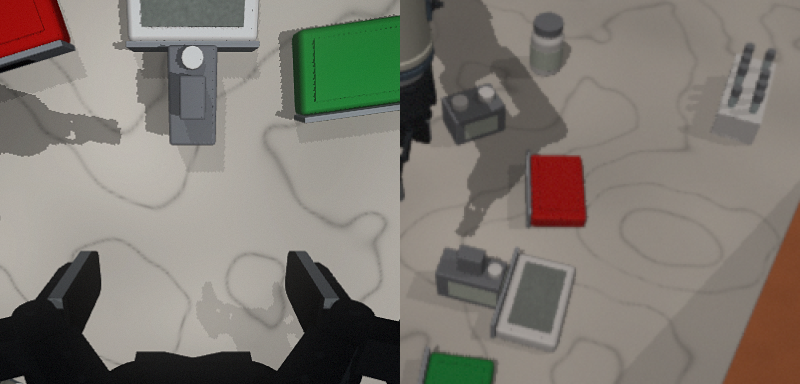

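The pack stands free with its capped end at (192,48) flush on the plate and centred. The other containers are untouched. Handing in.

```bash
python3 -c "
from rig import r
print(r.sign_off())"
```

```text
the job is handed in; nothing more can be done
None
```

The job is handed in: the pack had its long side against the plate for over a second, and now stands released with its capped end flat against the plate and centred on the window to within about 1 mm; it took about 25 s, and the last pictures show the other containers undisturbed.

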